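# Turn the rubber soling slab over onto the press bed

## Robot

A 7-joint arm with a two-finger parallel gripper is mounted at the origin on the work surface. World frame = base frame: x ahead of the robot, y to its left, z up, the work surface at z = 0. Lengths are in m, angles in degrees, forces in N, time in s.
With the tool pointing down it reaches from about 0.425 to 0.95 m from the base axis. Payload 4.7 kg.
Tool frame: the origin (TCP) lies midway between the tips of the shut fingers; the grasp point (between the pads) lies 19 mm behind it; z points along the fingers, y is the line along which they close (so a half turn about z gives the same grasp; the last joint's range is limited). The gripper opens to 85 mm and grips with 20 to 120 N. Pads are 22 mm wide; open, the fingers measure 114 mm over their backs; the gripper's body (76 mm by 85 mm) begins 54 mm behind the grasp point. The pads swing forward as they close: fully open they stand 13 mm farther back than shut.
Start: joints at [73.688, 26.849, -2.785, 87.806, 1.381, 65.374, -4.715], TCP at [0.171, -0.653, 0.231] pointing down, gripper open.
Joint ranges: [-148.3, 148.3], [-19.14, 114.17], [-79.39, 73.82], [5.75, 140.21], [-59.74, 239.74], [12.07, 113.84], [-152.46, 152.46]. Speed limits (degrees/s): [147.25, 147.25, 180, 180, 180, 180, 180].

## Interface

Orientations are given as [roll, pitch, yaw] about the fixed x, y, z axes, in that order (R = Rz(yaw) Ry(pitch) Rx(roll)).
In Python, from plant import r, vision gives the robot as it stands.
- The arm moves only by the tool apply_moves, never from a script. Its argument "plan" is text: rows parted by semicolons, each of 7 numbers parted by spaces: the turn, a rotation vector about the tool's x, y, z in units of 6 degrees (1.0 is 6 degrees), then the shift along the tool's x, y, z in units of 30 mm (1.0 is 30 mm), then the finger opening in mm, from 0 to 85.4. In form: wx wy wz x y z jaw; .... A call has 1 to 20 rows; each row is the pose to reach, as a shift and turn from the pose commanded when the call began, along the tool's axes at that moment; what a row does not reach only later rows make up. A row lasts 1/10 s, in which the tool goes at most 50 mm and 8.59 degrees, less where a joint would pass 70% of its speed; a pose out of reach is approached as far as the arm can. A call with a gripper value outside its range is refused whole. The fingers move at their own pace and stop on an object; the grip force is fixed at half the most. Time passes only in rows, so rows that repeat a pose let the fingers close. It gives the time, the measured TCP pose, the force, the opening and the grip force at its end, in the units of the state.
- r.state(): the state, without advancing time (a new reading comes with each control period).
- vision.snapshot(name): name is "scene" or "top" or "wrist"; returns the picture (420x560x3 uint8, red, green, blue); there is no depth.
- vision.get_calibration(name): a dict with "fovy" (degrees; the focal length in pixels is half the picture's height over the tangent of half this angle, whatever the lens; pixels are square), "cx", "cy" (the principal point, pixels), "k1" (the pictures are not rectified: a ray, as slopes to the right and down, at radius r is drawn at 1 + k1 r^2 times it, then the intrinsics apply), "cam_to_world" (4x4, takes a point from camera to world coordinates). Camera axes: x right, y up, looking along -z (the intrinsics and any distortion apply to the point x, -y, -z); pixel columns grow to the right and rows downward; lengths in m; the calibration is good to about 2 mm. A picture is of the moment at which its call begins: read the wrist's pose just before it. get_calibration takes no time and is no camera call; for the wrist camera it gives the pose at the moment of the call.
- r.finish_job(): hands the job in; it is judged then, once.
The state is a dict: "clock": time; "qpos": joint angles; "joint_velocities": joint speeds; "effort": joint torques, N m; "tool_pos": TCP position; "orientation": TCP orientation; "contact_force": force on the tool from outside, world axes, zero at the start; "torque": the same for the moment, N m; "grip_width": opening from 0.0 (shut) to 1.0 (fully open); "gripper_force": force on a finger pad.
Only numpy, scipy, OpenCV 4.12 (cv2) and the standard library are available. Lean on these libraries where they do the work, as an engineer would, in place of code of your own. Each camera call takes 0.05 s, during which the arm holds its last target. There are 200 camera calls.

## Task

The black rubber soling slab lies in front of the steel press bed with its ribbed tread facing up. Push it against the front edge of the bed, raise it on edge there and tip it over onto the bed so that it lies flat with the tread down, then slide it home against the fence at the back of the bed, square with it and wholly on the bed. Never press on the slab with more than 35 N, and leave the other things on the bench where they are.

Things in the scene. Friction and masses are not known exactly. Their poses are not given: they have to be found in the camera images.
- slab_center (a point): Centre (half-way up) of the loose black rubber slab, 96 mm (x) by 120 mm (y) by 12 mm (z), 0.14 to 0.23 kg. z points out of the ribbed tread, up at the start. The smooth lower 6 mm is set back 6 mm all round, leaving a 6 mm thick lip 6 mm above the bench. It starts flat, a 120 mm side facing the bed 20 to 45 mm away, within 8 mm of the bed's middle line, up to 0.2 rad from square.
- bed_front (a point): Middle of the top edge of the bed's front. The fixed bed, 130 mm deep (x), 160 mm wide (y), 20 mm high, is a 6 mm steel plate on a slippery white nylon base, its front flush and upright. x points level from front to fence, away from the robot (turned up to 0.3 rad), y along the edge, z up. A slab upright here tips over this edge if pushed on at its top, and drops flat, about 20 mm overhanging in front.
- bed_fence (a point): Middle of the foot of the fence's front face, on the bed's upper surface, 115 mm behind bed_front; same axes. The fence is a steel bar across the bed, 15 mm thick, 16 mm high. How it turns: with fingers low on its near edge and about 10 N kept on towards the bed's front, the slab's near edge is dragged up by friction; it pivots about its far lower edge, jutting up to 8 mm more as it rises.
- heel_a: Bystander: D-shaped black rubber heel block, about 60 x 55 x 22 mm, beside the bed on its left (+y); origin at its underside.
- heel_b: Bystander: D-shaped black rubber heel block, about 60 x 55 x 22 mm, beside the bed on its right (-y); origin at its underside.
- nail_tin: Bystander: round steel tin, 68 mm across, 55 mm high; origin at its underside.
- glue_jar: Bystander: amber glass jar with black cap, 72 mm across, 90 mm high; origin at its underside.
- brush: Bystander: hand brush lying on the bench; origin at its underside.
- hammer: Bystander: hammer lying at the left of the bench; origin at its underside.
- last: Bystander: wooden shoe last, about 240 mm long, 90 mm high, at the left of the bench; origin at its underside.
Mind the look-alikes: they are no part of the job. Leave any orange look-alike of the part that bears slab_center alone.

How it is judged (in metres and radians):
On the way, in this order (a step that is already met when the one before it is completed fails the run):
1. the slab is stood up on edge against the front edge of the bed (tilted between 50 and 100 degrees from tread-up, touching the bed) (angle between slab_center's own z axis and vertical between 0.87 and 1.75 rad and contact force between slab and bed above 0.2 N and x of slab_center in the frame of bed_front below 0.03 m), for 0.1 s.
2. the slab lies tread down, flat on the bed, home against the fence (angle between slab_center's own z axis and vertical above 3.06 rad and x of slab_center in the frame of bed_fence between -0.052 and -0.044 m and y of slab_center in the frame of bed_fence between -0.02 and 0.02 m and z of slab_center in the frame of bed_fence between 0.003 and 0.009 m and angle between the x axis of slab_center and the x axis of bed_fence, either way round below 0.06 rad and linear speed of slab below 0.01 m/s), for 0.2 s.
At the end, for the whole second after the job is handed in: The slab lies flat on the bed, tread down (within about 5 degrees), its far edge within 4 mm of the fence and square with it within 0.06 rad, its centre within 20 mm of the bed's middle line, at rest (all of step 2); the robot touches nothing.
It fails at once if the fingers press on the slab with more than 35 N (contact force between the fingers and slab above 35 N).
It fails at once if one of the other things on the bench is moved more than 25 mm (distance of any of heel_a, heel_b, nail_tin, glue_jar, brush, hammer, last from where it was at the start of the episode above 0.025 m).
It also fails if it takes over 69 s, if anything falls off the work surface, if the arm or the gripper's body presses on something with over 40 N, if the wrist force passes 120 N, or if a joint passes its speed limit or range.

## Working session

There is one attempt and no reset: what is moved stays moved. The work goes in short steps, Python scripts to look and compute and a tool call to move; the robot and the scene stay as the last step left them, time stands still between calls to the robot, and variables do not carry over. Pictures are saved under pics/ and viewed, at most 11 in all, crops included, and the job is handed in when it is done.

Besides the shell and the picture viewer there is one more tool, called after ">>>" as name(argument=value, ...), one argument or row to a line, values as JSON. apply_moves: Moves the arm, as the interface text tells. Its arguments: {"type":"object","properties":{"plan":{"type":"string"}},"required":["plan"]}

```bash
mkdir -p pics; ls; cat > h.py <<'E'
import numpy as np,cv2
from plant import r,vision
from scipy.spatial.transform import Rotation as Ro
def ray(name,px,cal=None):
    c=cal or vision.get_calibration(name); f=210/np.tan(np.radians(c['fovy'])/2)
    K=np.array([[f,0,c['cx']],[0,f,c['cy']],[0,0,1.]])
    p=cv2.undistortPoints(np.array(px,float).reshape(-1,1,2),K,np.array([c['k1'],0,0,0.])).reshape(-1,2)
    T=np.array(c['cam_to_world']); d=np.c_[p[:,0],-p[:,1],-np.ones(len(p))]@T[:3,:3].T
    return T[:3,3],d
def onz(name,px,z,cal=None):
    o,d=ray(name,px,cal); return o+d*((z-o[2])/d[:,2])[:,None]
def save(name,fn):
    im=vision.snapshot(name); cv2.imwrite('pics/'+fn,im[:,:,::-1]); return im
E
python3 - <<'E'
from h import *
print({k:(np.round(v,3).tolist() if not isinstance(v,dict) else v) for k,v in r.state().items()})
a=save('scene','s0.png');b=save('top','t0.png')
cv2.imwrite('pics/st0.png',np.hstack([cv2.resize(a,(400,300)),cv2.resize(b,(400,300))])[:,:,::-1])
for n in('scene','top'):
  c=vision.get_calibration(n);print(n,c['fovy'],c['cx'],c['cy'],c['k1'],np.round(c['cam_to_world'],3).tolist())
E
```

```text
pics
{'clock': 0.0, 'qpos': [73.689, 26.897, -2.784, 87.875, 1.382, 65.375, -4.715], 'joint_velocities': [-0.019, 0.02, 0.032, -0.032, 0.012, -0.022, -0.104], 'effort': [0.0, -51.03, -0.047, -23.771, 0.011, 0.008, -0.0], 'tool_pos': [0.171, -0.652, 0.23], 'orientation': [-179.888, 0.006, 14.658], 'contact_force': [-0.208, -0.326, 0.092], 'torque': [-0.009, 0.013, 0.02], 'gripper_force': 0.0, 'grip_width': 0.997}
scene 42.93527120823839 277.1931745285628 210.98709583946044 -0.022912437642956883 [[0.121, -0.822, 0.557, 1.405], [0.993, 0.095, -0.075, -0.026], [0.009, 0.562, 0.827, 1.396], [0.0, 0.0, 0.0, 1.0]]
top 50.09855682285745 272.82226386730144 214.69662716350973 -0.01308566057051361 [[0.026, 0.995, -0.095, 0.383], [-1.0, 0.026, -0.004, 0.067], [-0.002, 0.095, 0.995, 1.364], [0.0, 0.0, 0.0, 1.0]]
```

View pics/t0.png

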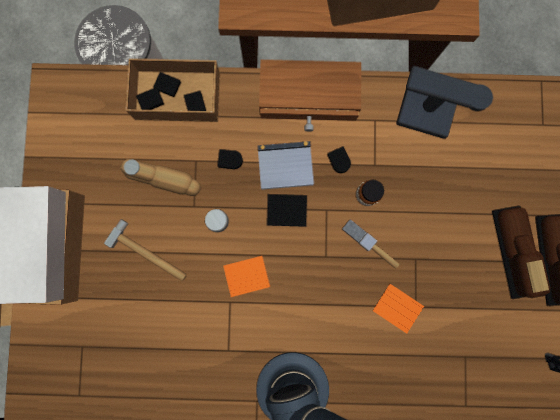

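View pics/s0.png

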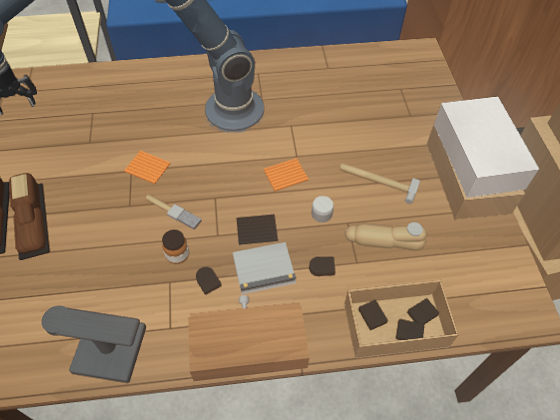

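The top view shows the slab at about (287,210), the bed plate at (286,166), with the dark fence along its top at (285,146). The heels are at (230,159) and (339,160), the tin at (216,220), the jar at (370,192), and the orange look-alikes are well away. Next I'll measure the slab and the bed roughly.

```bash
cat >> h.py <<'E'
def boxes(name,im,z,kind,roi,cal=None,amin=300):
    hsv=cv2.cvtColor(im,cv2.COLOR_RGB2HSV)
    m=(hsv[...,2]<50) if kind=='black' else ((hsv[...,1]<70)&(hsv[...,2]>100))
    M=np.zeros(m.shape,np.uint8);x0,y0,x1,y1=roi;M[y0:y1,x0:x1]=m[y0:y1,x0:x1]
    M=cv2.morphologyEx(M,cv2.MORPH_OPEN,np.ones((3,3)));out=[]
    for c in cv2.findContours(M,cv2.RETR_EXTERNAL,cv2.CHAIN_APPROX_NONE)[0]:
        if cv2.contourArea(c)<amin: continue
        W=onz(name,c.reshape(-1,2),z,cal)[:,:2]
        (cx,cy),(w,h),a=cv2.minAreaRect((W*1000).astype(np.float32))
        out.append((round(cx,1),round(cy,1),round(w,1),round(h,1),round(a,2)))
    return out
E
python3 - <<'E'
from h import *
for n,roi,roi2 in(('top',(255,185,325,240),(255,145,320,192)),('scene',(225,205,290,250),(225,235,300,290))):
  im=cv2.imread(f'pics/{n[0]}0.png')[:,:,::-1].copy()
  print(n,boxes(n,im,.012,'black',roi),boxes(n,im,.02,'grey',roi2))
E
```

```text
top [(528.0, 31.8, 91.3, 118.3, 1.5)] [(655.5, 38.4, 118.2, 162.1, 6.34)]
scene [] [(659.2, 35.2, 122.6, 162.8, 6.26)]
```

>>> apply_moves(
  plan="0 0 0 2 -1.5 0 60; 0 0 0 4 -3 0 60; 0 0 0 6 -4.5 0 60; 0 0 0 8 -6 0 60; 0 0 0 10 -7.5 0 60; 0.0 0 0.5 11.5 -9 0 60; 0 0 1 12.3 -10.5 0 60; 0 0 1.4 13 -12 0 60; 0 0 1.4 13.5 -13.5 0 60; 0 0 1.4 14 -15 0 60; 0 0 1.4 14.4 -16.5 0 60; 0 0 1.4 14.8 -18 0.5 60; 0 0 1.4 15.1 -19.65 1 60; 0 0 1.4 15.1 -19.65 1 60; 0 0 1.4 15.1 -19.65 1 60; 0 0 1.4 15.1 -19.65 1 60; 0 0 1.4 15.1 -19.65 1 60; 0 0 1.4 15.1 -19.65 1 60",
)

```text
clock: 1.9
tool_pos: [0.4597, 0.0314, 0.2011]
orientation: [180.0, 0.0, 6.3]
contact_force: [0.1, -0.8, -0.8]
grip_width: 0.699
gripper_force: 0.0
```

```bash
python3 - <<'E'
from h import *
s=r.state();print(s['clock'],s['tool_pos'],s['orientation'],s['contact_force'])
c=vision.get_calibration('wrist');print(c['fovy'],np.round(c['cam_to_world'],3).tolist());save('wrist','w1.png')
E
```

```text
1.9 [0.45970672 0.03143286 0.20105641] [1.79968125e+02 4.38603613e-02 6.27428968e+00] [ 0.13880248 -0.79990928 -0.84352655]
58.594433759264 [[0.11, 0.95, 0.291, 0.533], [-0.994, 0.105, 0.034, 0.039], [0.002, -0.293, 0.956, 0.343], [0.0, 0.0, 0.0, 1.0]]
```

View pics/w1.png

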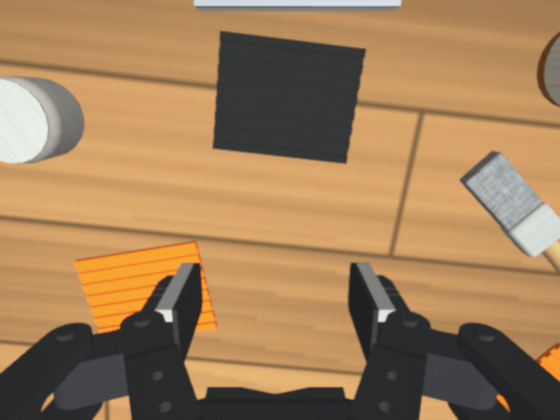

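The wrist view shows the slab with corners at about (221,32), (365,48), (347,163), (213,149). The bed's front, spanning (194..401, 8), is level, so the tool is square with the bed. The orange piece and the brush are clear of the path.

```bash
python3 - <<'E'
from h import *
im=cv2.imread('pics/w1.png')[:,:,::-1].copy()
print(boxes('wrist',im,.012,'black',(150,0,430,200)))
for x in (200,230,300,360,395): print(x,im[0:14,x].tolist())
B=onz('wrist',[(194,9),(401,9)],0.0);print(B, onz('wrist',[(194,3),(401,3)],0.02))
t=np.radians(6.27);ex=np.array([np.cos(t),np.sin(t)]);p=np.array(r.state()['tool_pos'][:2])
C=onz('wrist',[(221,32),(365,48),(347,163),(213,149)],.012)[:,:2];print(np.round(C,4));
print('tool frame corners x,y(left)',np.round((C-p)@np.c_[ex,[-ex[1],ex[0]]],4), np.round((B[:,:2]-p)@np.c_[ex,[-ex[1],ex[0]]],4))
E
```

```text
[]
200 [[208, 217, 219], [209, 218, 220], [207, 216, 218], [207, 216, 218], [204, 214, 216], [184, 194, 196], [127, 131, 131], [108, 106, 102], [125, 121, 115], [131, 125, 118], [138, 126, 114], [155, 128, 102], [171, 132, 91], [178, 135, 89]]
230 [[207, 216, 221], [209, 218, 223], [210, 218, 223], [208, 217, 222], [205, 215, 221], [187, 196, 204], [129, 133, 135], [108, 107, 102], [124, 120, 113], [131, 125, 118], [138, 128, 116], [158, 133, 107], [175, 137, 95], [178, 135, 89]]
300 [[211, 219, 227], [212, 220, 228], [214, 222, 230], [215, 222, 230], [213, 219, 229], [193, 202, 215], [131, 135, 140], [110, 107, 103], [126, 121, 114], [131, 126, 119], [140, 129, 117], [166, 137, 108], [189, 146, 100], [193, 146, 96]]
360 [[212, 219, 228], [214, 221, 230], [215, 222, 231], [216, 223, 231], [214, 221, 230], [196, 206, 216], [144, 148, 154], [116, 114, 111], [126, 122, 115], [132, 126, 119], [137, 127, 114], [156, 130, 103], [173, 134, 93], [180, 137, 91]]
395 [[213, 220, 228], [215, 222, 230], [216, 223, 231], [216, 223, 231], [214, 221, 229], [190, 200, 212], [140, 144, 148], [115, 111, 108], [131, 121, 111], [147, 126, 105], [164, 129, 93], [171, 131, 87], [173, 131, 86], [174, 132, 87]]
[[ 5.90919558e-01  1.10310626e-01  0.00000000e+00]
 [ 6.09369527e-01 -5.90373520e-02 -5.55111512e-17]] [[ 0.59170394  0.10626692  0.02      ]
 [ 0.60900577 -0.05251738  0.02      ]]
[[ 0.5746  0.0854]
 [ 0.5755 -0.0324]
 [ 0.4802 -0.0334]
 [ 0.4797  0.0862]]
tool frame corners x,y(left) [[ 0.1201  0.0419]
 [ 0.1081 -0.0753]
 [ 0.0132 -0.0659]
 [ 0.0259  0.0531]] [[ 0.139   0.0649]
 [ 0.1389 -0.1055]]
```

>>> apply_moves(
  plan="0 0 0 -0.4 0.3 1 60; 0 0 0 -0.667 0.467 2.5 60; 0 0 0 -0.667 0.467 4 60; 0 0 0 -0.667 0.467 5.3 60; 0 0 0 -0.667 0.467 6 60; 0 0 0 -0.667 0.467 6.3 60; 0 0 0 -0.667 0.467 6.4 60; 0 0 0 -0.667 0.467 6.47 60; 0 0 0 -0.667 0.467 6.47 60; 0 0 0 -0.667 0.467 6.47 60; 0 0 0 -0.667 0.467 6.47 60",
)

```text
clock: 3.05
tool_pos: [0.4422, 0.0157, 0.008]
orientation: [180.0, -0.1, 6.3]
contact_force: [-0.1, -0.1, 0.9]
grip_width: 0.703
gripper_force: 0.0
```

>>> apply_moves(
  plan="0 0 0 0 0 0.05 60; 0 0 0 0 0 0.1 60; 0 0 0 0 0 0.15 60; 0 0 0 0 0 0.15 60; 0 0 0 0 0 0.15 60",
)

```text
clock: 3.55
tool_pos: [0.4415, 0.0158, 0.0026]
orientation: [180.0, 0.0, 6.3]
contact_force: [-0.7, -0.5, -0.3]
grip_width: 0.7
gripper_force: 0.0
```

>>> apply_moves(
  plan="0 0 0 0 0 0.05 60; 0 0 0 0 0 0.1 60; 0 0 0 0 0 0.1 60; 0 0 0 0 0 0.1 60",
)

```text
clock: 3.95
tool_pos: [0.4415, 0.0158, -0.0004]
orientation: [180.0, 0.0, 6.3]
contact_force: [-0.5, -0.8, -0.2]
grip_width: 0.701
gripper_force: 0.0
```

>>> apply_moves(
  plan="0 0 0 0 0 0.03 60; 0 0 0 0 0 0.06 60; 0 0 0 0 0 0.09 60; 0 0 0 0 0 0.09 60; 0 0 0 0 0 0.09 60",
)

```text
clock: 4.45
tool_pos: [0.4416, 0.0158, -0.003]
orientation: [180.0, -0.0, 6.3]
contact_force: [0.9, 0.1, -0.5]
grip_width: 0.704
gripper_force: 0.0
```

>>> apply_moves(
  plan="0 0 0 0 0 0.03 60; 0 0 0 0 0 0.06 60; 0 0 0 0 0 0.06 60; 0 0 0 0 0 0.06 60",
)

```text
clock: 4.85
tool_pos: [0.4416, 0.0158, -0.0048]
orientation: [180.0, 0.0, 6.3]
contact_force: [-0.4, 0.0, -0.3]
grip_width: 0.704
gripper_force: 0.0
```

>>> apply_moves(
  plan="0 0 0 0 0 0.03 60; 0 0 0 0 0 0.06 60; 0 0 0 0 0 0.08 60; 0 0 0 0 0 0.08 60; 0 0 0 0 0 0.08 60",
)

```text
clock: 5.35
tool_pos: [0.4417, 0.0158, -0.0052]
orientation: [179.9, -0.0, 6.3]
contact_force: [-6.4, -1.3, 27.5]
grip_width: 0.704
gripper_force: 14.0
```

>>> apply_moves(
  plan="0 0 0 0 0 -0.14 60; 0 0 0 0.2 0 -0.14 60; 0 0 0 0.4 0 -0.14 60; 0 0 0 0.6 0 -0.14 60; 0 0 0 0.7 0 -0.14 60; 0 0 0 0.8 0 -0.14 60; 0 0 0 0.9 0 -0.14 60; 0 0 0 1 0 -0.14 60; 0 0 0 1.1 0 -0.14 60; 0 0 0 1.2 0 -0.14 60; 0 0 0 1.3 0 -0.14 60; 0 0 0 1.4 0 -0.14 60; 0 0 0 1.4 0 -0.14 60; 0 0 0 1.4 0 -0.14 60",
)

```text
clock: 6.75
tool_pos: [0.4837, 0.0205, -0.0029]
orientation: [-180.0, -0.0, 6.3]
contact_force: [-0.7, 0.5, -0.7]
grip_width: 0.705
gripper_force: 0.0
```

```bash
python3 - <<'E'
from h import *
print(r.state()['contact_force'],r.state()['tool_pos'])
a=save('wrist','w2.png');b=save('scene','s2.png')
cv2.imwrite('pics/c2.png',np.hstack([cv2.resize(a[0:300],(400,214)),cv2.resize(b[190:297,160:360],(400,214))])[:,:,::-1])
E
```

```text
[-0.7082643   0.48888047 -0.69065172] [ 0.48373216  0.0205196  -0.00288022]
```

View pics/c2.png

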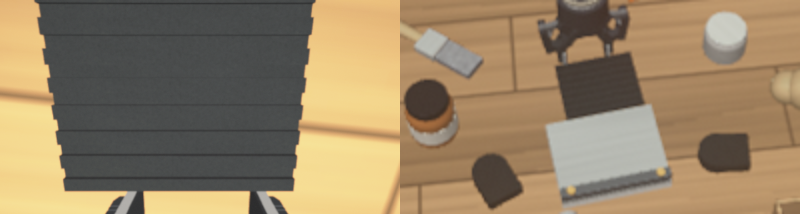

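The slab is now square with the bed and both fingers touch its near edge, at about (145,195) and (255,195) in the left crop. Next I close the last gap.

>>> apply_moves(
  plan="0 0 0 0.06 0 0 60; 0 0 0 0.11 0 0 60; 0 0 0 0.16 0 0 60; 0 0 0 0.2 0 0 60; 0 0 0 0.2 0 0 60; 0 0 0 0.2 0 0 60",
)

```text
clock: 7.45
tool_pos: [0.4897, 0.0211, -0.003]
orientation: [-180.0, -0.0, 6.3]
contact_force: [-0.2, -0.9, -0.5]
grip_width: 0.703
gripper_force: 0.1
```

>>> apply_moves(
  plan="0 0 0 0.03 0 0 60; 0 0 0 0.06 0 0 60; 0 0 0 0.06 0 0 60; 0 0 0 0.06 0 0 60",
)

```text
clock: 7.85
tool_pos: [0.4912, 0.0213, -0.003]
orientation: [-180.0, -0.0, 6.3]
contact_force: [-1.6, 0.1, 0.2]
grip_width: 0.704
gripper_force: 0.3
```

>>> apply_moves(
  plan="0 0 0 0.03 0 0 60; 0 0 0 0.05 0 0 60; 0 0 0 0.05 0 0 60; 0 0 0 0.05 0 0 60",
)

```text
clock: 8.25
tool_pos: [0.4928, 0.0214, -0.003]
orientation: [-180.0, -0.0, 6.3]
contact_force: [0.0, -0.3, 0.2]
grip_width: 0.705
gripper_force: 0.2
```

>>> apply_moves(
  plan="0 0 0 0.03 0 0 60; 0 0 0 0.04 0 0 60; 0 0 0 0.04 0 0 60; 0 0 0 0.04 0 0 60",
)

```text
clock: 8.65
tool_pos: [0.4929, 0.0214, -0.0031]
orientation: [180.0, 0.1, 6.3]
contact_force: [-4.5, 0.6, 3.4]
grip_width: 0.7
gripper_force: 2.2
```

>>> apply_moves(
  plan="0 0 0 0.03 0 0 60; 0 0 0 0.05 0 0 60; 0 0 0 0.05 0 -0.03 60; 0 0 0 0.05 0 -0.07 60; 0 0 0 0.05 0 -0.12 60; 0 0 0 0.05 0 -0.17 60; 0 0 0 0.05 0 -0.22 60; 0 0 0 0.05 0 -0.26 60; 0 0 0 0.05 0 -0.26 60",
)

```text
clock: 9.55
tool_pos: [0.493, 0.0213, 0.004]
orientation: [180.0, 0.3, 6.3]
contact_force: [-4.7, -0.0, -0.9]
grip_width: 0.704
gripper_force: 2.7
```

```bash
python3 - <<'E'
from h import *
print(r.state()['contact_force'],r.state()['tool_pos'])
a=save('wrist','w3.png');b=save('scene','s3.png')
cv2.imwrite('pics/c3.png',np.hstack([cv2.resize(a[0:300],(400,214)),cv2.resize(b[190:297,160:360],(400,214))])[:,:,::-1])
E
```

```text
[-4.67053954 -0.02766649 -0.89166586] [0.49295561 0.021324   0.00403834]
```

View pics/c3.png

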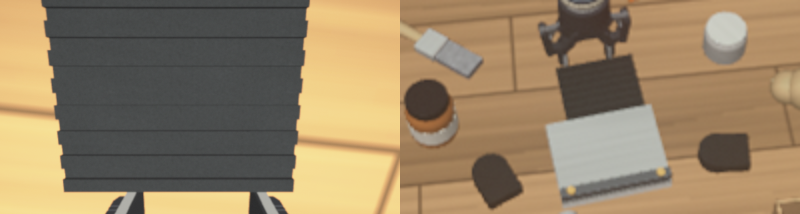

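>>> apply_moves(
  plan="0 0 0 0.03 0 -0.05 60; 0 0 0 0.03 0 -0.11 60; 0 0 0 0.04 0 -0.18 60; 0 0 0 0.047 0 -0.26 60; 0 0 0 0.055 0 -0.32 60; 0 0 0 0.065 0 -0.38 60; 0 0 0 0.08 0 -0.45 60; 0 0 0 0.09 0 -0.51 60; 0 0 0 0.105 0 -0.57 60; 0 0 0 0.12 0 -0.63 60; 0 0 0 0.137 0 -0.69 60; 0 0 0 0.155 0 -0.75 60; 0 0 0 0.155 0 -0.75 60",
)

```text
clock: 10.95
tool_pos: [0.497, 0.0216, 0.0266]
orientation: [180.0, 0.3, 6.3]
contact_force: [-7.1, -0.7, 1.8]
grip_width: 0.704
gripper_force: 3.5
```

>>> apply_moves(
  plan="0 0 0 0.02 0 -0.06 60; 0 0 0 0.043 0 -0.12 60; 0 0 0 0.068 0 -0.18 60; 0 0 0 0.092 0 -0.237 60; 0 0 0 0.12 0 -0.295 60; 0 0 0 0.147 0 -0.35 60; 0 0 0 0.177 0 -0.405 60; 0 0 0 0.207 0 -0.46 60; 0 0 0 0.24 0 -0.514 60; 0 0 0 0.27 0 -0.567 60; 0 0 0 0.305 0 -0.62 60; 0 0 0 0.34 0 -0.67 60; 0 0 0 0.34 0 -0.67 60",
)

```text
clock: 12.25
tool_pos: [0.5075, 0.0228, 0.047]
orientation: [179.9, 0.3, 6.2]
contact_force: [-7.3, -0.6, 4.7]
grip_width: 0.702
gripper_force: 3.8
```

```bash
python3 - <<'E'
from h import *
print(r.state()['contact_force'],r.state()['tool_pos'])
a=save('wrist','w4.png');b=save('scene','s4.png')
cv2.imwrite('pics/c4.png',np.hstack([cv2.resize(a[0:300],(400,214)),cv2.resize(b[190:297,160:360],(400,214))])[:,:,::-1])
E
```

```text
[-7.33272676 -0.57320725  4.71758131] [0.50754698 0.02276329 0.04699364]
```

View pics/c4.png

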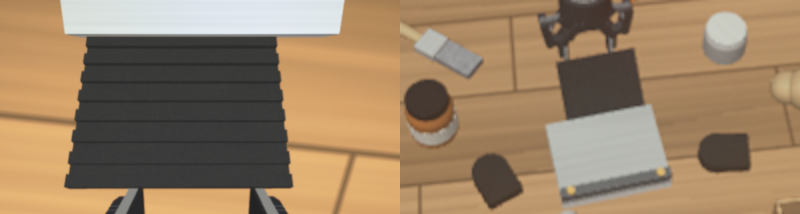

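The crop shows the slab tilted about 35°, its far edge at the bed's front (row 36) and its near edge on both fingers (row 187), still square. I'll carry on along the arc.

>>> apply_moves(
  plan="0 0 0 0.038 0 -0.05 60; 0 0 0 0.077 0 -0.1 60; 0 0 0 0.117 0 -0.15 60; 0 0 0 0.157 0 -0.197 60; 0 0 0 0.2 0 -0.245 60; 0 0 0 0.24 0 -0.29 60; 0 0 0 0.287 0 -0.335 60; 0 0 0 0.333 0 -0.38 60; 0 0 0 0.38 0 -0.43 60; 0 0 0 0.43 0 -0.475 60; 0 0 0 0.48 0 -0.52 60; 0 0 0 0.527 0 -0.567 60; 0 0 0 0.527 0 -0.567 60",
)

```text
clock: 13.65
tool_pos: [0.5267, 0.0251, 0.0648]
orientation: [-180.0, -0.1, 6.2]
contact_force: [-1.4, -0.1, 1.0]
grip_width: 0.699
gripper_force: 0.6
```

>>> apply_moves(
  plan="0 0 0 0.09 0 -0.04 60; 0 0 0 0.14 0 -0.085 60; 0 0 0 0.19 0 -0.13 60; 0 0 0 0.243 0 -0.17 60; 0 0 0 0.3 0 -0.21 60; 0 0 0 0.36 0 -0.25 60; 0 0 0 0.42 0 -0.285 60; 0 0 0 0.47 0 -0.32 60; 0 0 0 0.53 0 -0.355 60; 0 0 0 0.59 0 -0.39 60; 0 0 0 0.65 0 -0.42 60; 0 0 0 0.71 0 -0.45 60; 0 0 0 0.71 0 -0.45 60",
)

```text
clock: 14.95
tool_pos: [0.5473, 0.0274, 0.0781]
orientation: [180.0, -0.0, 6.3]
contact_force: [-0.3, 0.4, -0.3]
grip_width: 0.706
gripper_force: 0.1
```

```bash
python3 - <<'E'
from h import *
print(r.state()['contact_force'],r.state()['tool_pos'])
a=save('wrist','w5.png');b=save('scene','s5.png')
cv2.imwrite('pics/c5.png',np.hstack([cv2.resize(a[0:300],(400,214)),cv2.resize(b[190:297,160:360],(400,214))])[:,:,::-1])
E
```

```text
[-0.34139905  0.35835085 -0.26833435] [0.54732055 0.02740823 0.07808382]
```

View pics/c5.png

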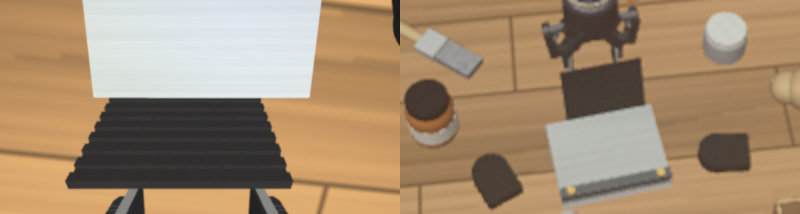

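The slab now leans at about 65° with its edge along the bed front, row 98 of the crop, and is square.

>>> apply_moves(
  plan="0 0 0 0.1 0 -0.03 60; 0 0 0 0.18 0 -0.06 60; 0 0 0 0.25 0 -0.085 60; 0 0 0 0.32 0 -0.11 60; 0 0 0 0.39 0 -0.135 60; 0 0 0 0.46 0 -0.155 60; 0 0 0 0.53 0 -0.175 60; 0 0 0 0.6 0 -0.195 60; 0 0 0 0.67 0 -0.21 60; 0 0 0 0.74 0 -0.225 60; 0 0 0 0.8 0 -0.24 60; 0 0 0 0.85 0 -0.25 60; 0 0 0 0.85 0 -0.25 60; 0 0 0 0.85 0 -0.25 60",
)

```text
clock: 16.45
tool_pos: [0.5723, 0.0301, 0.0854]
orientation: [180.0, -0.0, 6.3]
contact_force: [-0.7, -0.5, -0.8]
grip_width: 0.705
gripper_force: 0.0
```

>>> apply_moves(
  plan="0 0 0 0.07 0 0 60; 0 0 0 0.14 0 0 60; 0 0 0 0.21 0 0.02 60; 0 0 0 0.28 0 0.03 60; 0 0 0 0.36 0 0.04 60; 0 0 0 0.44 0 0.05 60; 0 0 0 0.52 0 0.06 60; 0 0 0 0.6 0 0.07 60; 0 0 0 0.7 0 0.08 60; 0 0 0 0.8 0 0.1 60; 0 0 0 0.9 0 0.12 60; 0 0 0 1 0 0.13 60; 0 0 0 1.1 0 0.13 60; 0 0 0 1.1 0 0.13 60; 0 0 0 1.1 0 0.13 60",
)

```text
clock: 17.95
tool_pos: [0.607, 0.034, 0.0828]
orientation: [-180.0, -0.3, 6.3]
contact_force: [1.6, 0.1, 7.0]
grip_width: 0.701
gripper_force: 3.0
```

```bash
python3 - <<'E'
from h import *
print(r.state()['contact_force'],r.state()['tool_pos'])
a=save('wrist','w6.png');b=save('scene','s6.png')
cv2.imwrite('pics/c6.png',np.hstack([cv2.resize(a[0:300],(400,214)),cv2.resize(b[190:297,160:360],(400,214))])[:,:,::-1])
E
```

```text
[1.55366712 0.124034   6.96184916] [0.60703444 0.03404641 0.08278284]
```

View pics/c6.png

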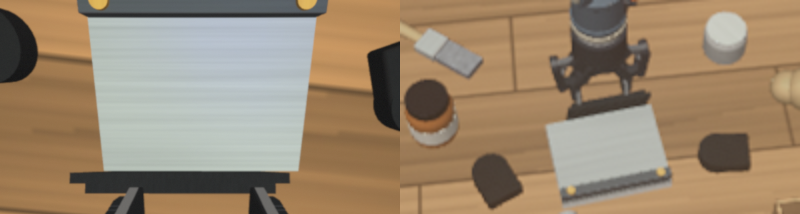

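The slab stands upright and slightly past the bed's front (top edge at rows 172–192), and the fingertips press on its set-back shelf. I'll ease up a little and push on.

>>> apply_moves(
  plan="0 0 0 0.07 0 -0.04 60; 0 0 0 0.14 0 -0.07 60; 0 0 0 0.22 0 -0.08 60; 0 0 0 0.3 0 -0.08 60; 0 0 0 0.4 0 -0.08 60; 0 0 0 0.5 0 -0.08 60; 0 0 0 0.6 0 -0.08 60; 0 0 0 0.6 0 -0.08 60; 0 0 0 0.6 0 -0.08 60; 0 0 0 0.6 0 -0.08 60",
)

```text
clock: 19.05
tool_pos: [0.6228, 0.0357, 0.0839]
orientation: [180.0, 0.0, 6.3]
contact_force: [-0.5, 0.0, 0.2]
grip_width: 0.702
gripper_force: 0.0
```

```bash
python3 - <<'E'
from h import *
print(r.state()['contact_force'],r.state()['tool_pos'])
a=save('wrist','w7.png');b=save('scene','s7.png')
cv2.imwrite('pics/c7.png',np.hstack([cv2.resize(a[0:420],(400,300)),cv2.resize(b[160:310,160:360],(400,300))])[:,:,::-1])
E
```

```text
[-0.49186456  0.03413206  0.15072315] [0.62276994 0.03566241 0.08390161]
```

View pics/c7.png

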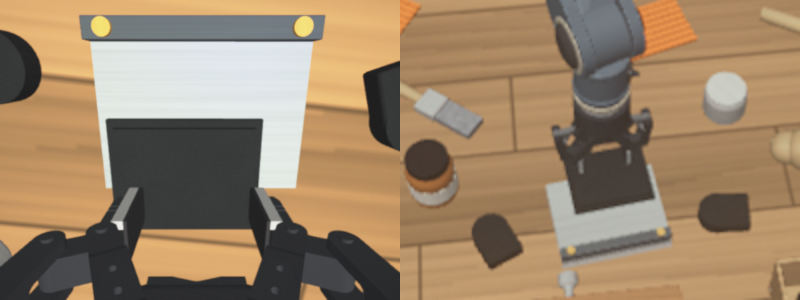

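The slab has flipped onto the bed, smooth side up, with a front overhang (far edge at row 119, near edge at row 228) and about 13 mm to the left. I'll measure that.

```bash
python3 - <<'E'
from h import *
p=np.array(r.state()['tool_pos'][:2]);t=np.radians(6.27);ex=np.array([np.cos(t),np.sin(t)]);R=np.c_[ex,[-ex[1],ex[0]]]
f=lambda px,z:np.round((onz('wrist',px,z)[:,:2]-p)@R*1000,1).tolist()
k=1.4
print('slab far L,R',f([(106*k,119*k),(262*k,119*k)],.026),'near row',f([(200*k,228.5*k)],.026))
print('bed front L,R',f([(106*k,187.5*k),(297*k,187.5*k)],.02),'fence foot',f([(91*k,41*k),(312*k,41*k)],.02))
E
```

```text
slab far L,R [[35.2, 67.1], [35.3, -50.8]] near row [[-60.1, -4.3]]
bed front L,R [[-24.3, 74.9], [-24.3, -86.0]] fence foot [[90.5, 74.3], [90.7, -83.9]]
```

>>> apply_moves(
  plan="0 0 0 -0.8 -0.1 -0.1 60; 0 0 0 -1.8 -0.2 -0.1 60; 0 0 0 -2.7 -0.25 0 60; 0 0 0 -2.9 -0.25 0.6 60; 0 0 0 -2.9 -0.25 1.4 60; 0 0 0 -2.9 -0.25 2 60; 0 0 0 -2.9 -0.25 2.2 60; 0 0 0 -2.9 -0.25 2.2 60; 0 0 0 -2.9 -0.25 2.2 60; 0 0 0 -2.9 -0.25 2.2 60",
)

```text
clock: 20.15
tool_pos: [0.5365, 0.0338, 0.0189]
orientation: [180.0, -0.1, 6.3]
contact_force: [0.8, -0.2, -0.2]
grip_width: 0.703
gripper_force: 0.0
```

>>> apply_moves(
  plan="0 0 0 0.2 0 0.04 60; 0 0 0 0.35 0 0.04 60; 0 0 0 0.45 0 0.04 60; 0 0 0 0.55 0 0.04 60; 0 0 0 0.65 0 0.04 60; 0 0 0 0.75 0.04 0.04 60; 0 0 0 0.85 0.08 0.04 60; 0 0 0 0.95 0.12 0.04 60; 0 0 0 1.05 0.16 0.04 60; 0 0 0 1.15 0.2 0.04 60; 0 0 0 1.25 0.24 0.04 60; 0 0 0 1.35 0.28 0.04 60; 0 0 0 1.45 0.32 0.04 60; 0 0 0 1.55 0.36 0.04 60; 0 0 0 1.65 0.4 0.04 60; 0 0 0 1.75 0.44 0.04 60; 0 0 0 1.85 0.44 0.04 60; 0 0 0 1.85 0.44 0.04 60; 0 0 0 1.85 0.44 0.04 60",
)

```text
clock: 22.05
tool_pos: [0.5926, 0.0267, 0.0169]
orientation: [-180.0, -0.0, 6.3]
contact_force: [0.3, -0.5, 0.5]
grip_width: 0.698
gripper_force: 0.0
```

```bash
python3 - <<'E'
from h import *
print(r.state()['contact_force'],r.state()['tool_pos'])
a=save('wrist','w8.png');b=save('scene','s8.png')
cv2.imwrite('pics/c8.png',np.hstack([cv2.resize(a[0:420],(400,300)),cv2.resize(b[160:310,160:360],(400,300))])[:,:,::-1])
E
```

```text
[ 0.34231297 -0.52967775  0.49885604] [0.59264976 0.02667242 0.01686398]
```

View pics/c8.png

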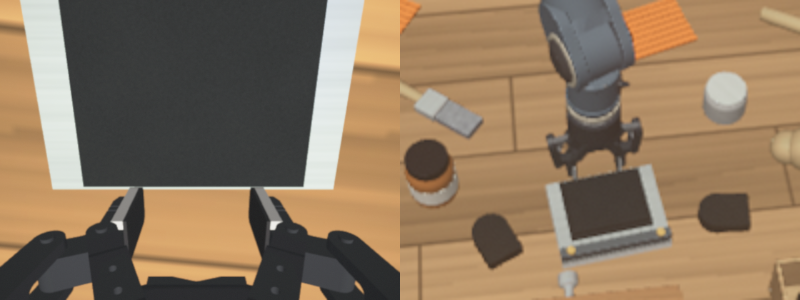

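The slab is centred (83–304 against the bed's 52–334) and square, with its near edge just inside the bed's front and about 16 mm left to go.

>>> apply_moves(
  plan="0 0 0 0.07 0 0 60; 0 0 0 0.14 0 0 60; 0 0 0 0.21 0 0 60; 0 0 0 0.28 0 0 60; 0 0 0 0.34 0 0 60; 0 0 0 0.4 0 0 60; 0 0 0 0.44 0 0 60; 0 0 0 0.44 0 0 60; 0 0 0 0.44 0 0 60",
)

```text
clock: 23.05
tool_pos: [0.6057, 0.028, 0.0167]
orientation: [-180.0, -0.0, 6.3]
contact_force: [-0.3, 0.9, 0.6]
grip_width: 0.704
gripper_force: 0.2
```

>>> apply_moves(
  plan="0 0 0 0.03 0 0 60; 0 0 0 0.06 0 0 60; 0 0 0 0.06 0 0 60; 0 0 0 0.06 0 0 60",
)

```text
clock: 23.45
tool_pos: [0.6073, 0.0282, 0.0167]
orientation: [180.0, -0.0, 6.3]
contact_force: [-1.1, -0.4, -0.3]
grip_width: 0.701
gripper_force: 0.5
```

>>> apply_moves(
  plan="0 0 0 0.03 0 0 60; 0 0 0 0.06 0 0 60; 0 0 0 0.06 0 0 60; 0 0 0 0.06 0 0 60",
)

```text
clock: 23.85
tool_pos: [0.6079, 0.0283, 0.0166]
orientation: [180.0, 0.1, 6.3]
contact_force: [-5.1, 0.0, 3.8]
grip_width: 0.702
gripper_force: 2.6
```

>>> apply_moves(
  plan="0 0 0 0.03 0 0 60; 0 0 0 0.05 0 0 60; 0 0 0 0.05 0 0 60; 0 0 0 0.05 0 0 60",
)

```text
clock: 24.25
tool_pos: [0.608, 0.0283, 0.0164]
orientation: [180.0, 0.3, 6.3]
contact_force: [-7.7, -0.5, 6.0]
grip_width: 0.706
gripper_force: 4.1
```

>>> apply_moves(
  plan="0 0 0 -0.05 0 0 60; 0 0 0 -0.15 0 0 60; 0 0 0 -0.4 0 0 60; 0 0 0 -0.8 0 0 60; 0 0 0 -1 0 -1 60; 0 0 0 -1 0 -2 60; 0 0 0 -1 0 -3 60; 0 0 0 -1 0 -4 60; 0 0 0 -1 0 -4 60; 0 0 0 -1 0 -4 60; 0 0 0 -1 0 -4 60; 0 0 0 -1 0 -4 60",
)

```text
clock: 25.45
tool_pos: [0.5796, 0.0251, 0.1353]
orientation: [-180.0, 0.1, 6.3]
contact_force: [0.1, 0.1, -0.4]
grip_width: 0.703
gripper_force: 0.0
```

```bash
python3 - <<'E'
from h import *
print(r.state()['contact_force'],r.state()['tool_pos'])
a=save('wrist','w9.png');b=save('scene','s9.png')
cv2.imwrite('pics/c9.png',np.hstack([cv2.resize(a[0:420],(400,300)),cv2.resize(b[160:310,160:360],(400,300))])[:,:,::-1])
E
```

```text
[ 0.1244616   0.12161678 -0.41861601] [0.57962637 0.02509202 0.1353348 ]
```

View pics/c9.png

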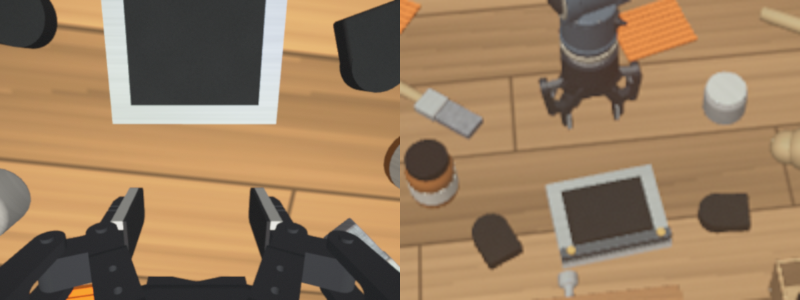

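The slab lies on the bed against the fence, centred at column 194.5 on both. I'll check the inset numerically before handing in.

```bash
python3 - <<'E'
from h import *
im=cv2.cvtColor(vision.snapshot('wrist'),cv2.COLOR_RGB2GRAY).astype(float)
t=np.radians(6.27);ex=np.array([np.cos(t),np.sin(t)])
for c in (195,270,345):
  g=np.diff(im[125:180,c]); a=125+g.argmax()+.5; b=125+g.argmin()+.5
  n=onz('wrist',[(c,a)],.023)[0,:2]; f=onz('wrist',[(c,b)],.02)[0,:2]
  print(c,a,b,'inset mm',round(float((n-f)@ex)*1000,1))
E
```

```text
195 147.5 173.5 inset mm 18.6
270 147.5 173.5 inset mm 18.6
345 147.5 173.5 inset mm 18.6
```

```bash
python3 -c "
from plant import r
print(r.finish_job())"
```

```text
the job is handed in; nothing more can be done
None
```

I turned the slab over onto the bed and slid it against the fence: tread down, square and centred, with its front edge 18.6 mm in from the bed's front (19 mm expected), then handed the job in at about 25 s; no verdict came back.

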